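Stand the paint stirrer in its sloping rest

ROBOT

A 6-joint arm with a two-finger parallel gripper is mounted at the origin on the work surface. World frame = base frame: x ahead of the robot, y to its left, z up, the work surface at z = 0. Lengths are in m, angles in rad, forces in N, time in s.
With the tool pointing down it reaches from about 0.375 to 0.9 m from the base axis. Payload 3.1 kg.
Tool frame: the origin (TCP) lies midway between the tips of the shut fingers; the grasp point (between the pads) lies 19 mm behind it; z points along the fingers, y is the line along which they close (so a half turn about z gives the same grasp; the last joint's range is limited). The gripper opens to 85 mm and grips with 20 to 120 N. Pads are 22 mm wide; open, the fingers measure 114 mm over their backs; the gripper's body (76 mm by 85 mm) begins 54 mm behind the grasp point. The pads swing forward as they close: fully open they stand 13 mm farther back than shut.
Start: joints at [-0.178, 0.527, 1.433, -0, 1.181, -0.178], TCP at [0.625, 0, 0.231] pointing down, gripper open.
Joint ranges: [-3.08, 3.08], [-0.75, 2.2], [0.22, 2.44], [-1.43, 4.57], [0, 2.65], [-2.85, 2.85]. Speed limits (rad/s): [2.79, 2.79, 3.14, 3.14, 3.14, 3.14].

INTERFACE

Orientations are given as a unit quaternion [x, y, z, w].
In Python, from station import manip gives the robot as it stands.
- The arm moves only by the tool move_arm, never from a script. Its argument "increments" is a list that holds one entry, the list of rows, each a list of 5 numbers: the gripper's target within -1 to 1 (shut at 1, half-way at 0, fully open at -1), then the shift along the world's x, y, z in m, then the turn about the world's z in degrees. In form: [[[fingers, dx, dy, dz, twist], ...]]. A call has 1 to 8 rows; each row shifts and turns the commanded pose from where the row before left it; what a row does not reach is not made up. A row lasts 1/10 s, in which the tool goes at most 50 mm and 8.59 degrees, less where a joint would pass 70% of its speed; a pose out of reach is approached as far as the arm can. A call with a gripper value outside its range is refused whole. The fingers move at their own pace and stop on an object; "newtons" is the grip in N (left out, the last holds). Time passes only in rows, so rows that do not move let the fingers close. It gives the time, the measured TCP pose, the force, the opening and the grip force at its end, in the units of the state.
- manip.sense(): the state, without advancing time (a new reading comes with each control period).
- manip.snapshot(name): name is "scene" or "side" or "wrist"; returns a dict with "img" (480x640x3 uint8, red, green, blue), "fx", "fy", "cx", "cy" (pixels), "world_to_cam" (4x4, takes a point from world to camera coordinates); the wrist camera has in their place "tool_from_camera" (4x4, takes a point from camera to tool coordinates, whose origin is the TCP and whose axes are the flange's). Camera axes: x right, y down, z forward; pixel columns grow to the right and rows downward; lengths in m; the calibration is good to about 2 mm. A picture is of the moment at which its call begins: read the wrist's pose just before it. There is no depth.
- manip.sign_off(): hands the job in; it is judged then, once.
Trained networks look in the newest picture that a camera, given by its name, has taken for a name from the list of things; names that differ only in an ending like _2 or _b are one class to them, and where a whole thing is asked for, a point or a joint stands for the part that bears it (a point fixed in the world has none). Each returns a list of dicts, best first, with "confidence" (0 to 1); they miss things now and then, are a little off and sometimes report something else, mostly with a low value. They report only what shows in the picture. A call takes as long as a camera call.
- manip.spot_in(label, camera): "xyz" ([x, y, z] in m, in world coordinates, good to about 4 mm: the middle of the surface that is visible of it).
- manip.mark_of(label, camera): "xyz" ([x, y, z] in m, in world coordinates, good to about 4 mm: a listed point, or the origin of a listed thing).
The state is a dict: "t": time; "q": joint angles; "qd": joint speeds; "tau": joint torques, N m; "tcp_pos": TCP position; "tool_rot": TCP orientation; "force": force on the tool from outside, world axes, zero at the start; "ft_torque": the same for the moment, N m; "finger_gap": opening from 0.0 (shut) to 1.0 (fully open); "gripper_force": force on a finger pad.
Only numpy, scipy, OpenCV 4.12 (cv2) and the standard library are available. Lean on these libraries where they do the work, as an engineer would, in place of code of your own. Each camera call takes 0.05 s, during which the arm holds its last target. There are 200 camera calls.

TASK

Lay the blue-handled paint stirrer in the sloping steel rest, in both notches, with its handle at the high end and its cage head down close to the end stop, so that the next painter can take the handle at an angle. Let go of it there, and leave the orange-handled stirrer where it lies.

Things in the scene. Friction and masses are not known exactly. Their poses are not given: they have to be found in the camera images.
- stirrer_blue: Paint stirrer, 260 mm long, 0.2 kg, lying flat. Blue handle sleeve, 26 mm square section, two thin black bands (x = 10 to 130 mm); 10 mm round steel shaft; steel cage head 26 mm in diameter (x = -80 to -130 mm). Origin on its long axis at mid-length, so 13 mm above the table; x points from head to handle. Balances at x = 15 mm; grip the sleeve across its sides (y) at x = 35 mm.
- stirrer_orange: Bystander, to be left where it lies: the same stirrer with an orange handle sleeve. Origin on its long axis at mid-length, x points from head to handle.
- cradle: Fixed steel cradle, 22 degree slope, on a red 290 x 120 mm foot. Origin 100 mm above the table: where a laid stirrer's origin belongs. x points up the slope (away from the robot within 20 degrees), y level across, z square to the slope, up. Notches at x = -105 and +105 mm. Open between them down to a 24 mm wide spine at z = -46 mm. End stop plate 44 mm wide: face x = -136, top z = 4 mm.
- high_notch (a point): Floor of the cradle's upper notch (for the sleeve), at its middle. The lower notch (for the head) is alike, 210 mm down the slope. Each is a U-shaped plate 12 mm thick, floor 36 mm wide and 13 mm below the cradle's origin along its z, sides flaring to about 56 mm wide and 36 mm above the floor. The stirrer may slide a few mm down to the end stop, which is fine.

How it is judged:
By the outcome, as a careful person would: the job done as asked, in the order asked, and still so for the second after the job is handed in, with the robot touching nothing.
It also fails if it takes over 48 s, if anything falls off the work surface, if the arm or the gripper's body presses on something with over 40 N, if the wrist force passes 120 N, or if a joint passes its speed limit or range.

## Working session

There is one attempt and no reset: what is moved stays moved. The work goes in short steps, Python scripts to look and compute and a tool call to move; the robot and the scene stay as the last step left them, time stands still between calls to the robot, and variables do not carry over. Pictures are saved under pics/ and viewed, at most 10 in all, crops included, and the job is handed in when it is done.

Besides the shell and the picture viewer there is one more tool, called after "Call:" as name(argument=value, ...), one argument or row to a line, values as JSON. move_arm: Moves the arm, as the interface text tells. Its arguments: {"type":"object","properties":{"increments":{"type":"array","items":{"type":"array","items":{"type":"array","items":{"type":"number"}}}},"newtons":{"type":"number"}},"required":["increments"]}

```bash
mkdir -p pics; ls
cat > h.py <<'E'
import numpy as np,cv2
from station import manip
def snap(n,f=None):
    s=manip.snapshot(n)
    if f: cv2.imwrite('pics/'+f,cv2.cvtColor(s['img'],cv2.COLOR_RGB2BGR))
    return s
def proj(s,p):
    p=np.atleast_2d(p);c=(s['world_to_cam']@np.c_[p,np.ones(len(p))].T)[:3]
    return np.c_[s['fx']*c[0]/c[2]+s['cx'],s['fy']*c[1]/c[2]+s['cy']]
def onplane(s,uv,z):
    M=s['world_to_cam'];R=M[:3,:3];o=-R.T@M[:3,3]
    d=R.T@np.array([(uv[0]-s['cx'])/s['fx'],(uv[1]-s['cy'])/s['fy'],1])
    return o+d*(z-o[2])/d[2]
E
python3 - <<'E'
from h import *
print(manip.sense())
for c in ['scene','side']:
    s=snap(c,c+'.png')
    for l in ['stirrer_blue','stirrer_orange','cradle','high_notch']:
        for f in ('mark_of','spot_in'):
            r=getattr(manip,f)(l,c)
            print(c,l,f,[(np.round(d['xyz'],4).tolist(),round(d['confidence'],2),proj(s,d['xyz']).round().tolist()) for d in r[:3]])
E
```

```text
pics
{'t': 0.0, 'q': array([-1.78493861e-01,  5.28497381e-01,  1.43389840e+00, -9.19642022e-07,
        1.18140036e+00, -1.78486133e-01]), 'qd': array([-1.86598369e-04, -3.45727092e-04, -7.86956780e-05,  1.18963098e-04,
        7.54068942e-04,  2.21777837e-04]), 'tau': array([ 2.50220628e-04, -4.42344439e+01, -1.78024775e+01, -2.06930472e-04,
        8.36740597e-03,  2.24214921e-05]), 'tcp_pos': array([6.24284442e-01, 1.62140590e-04, 2.30315688e-01]), 'tool_rot': array([ 7.07108961e-01,  7.07103743e-01, -6.28706930e-04, -9.04746076e-04]), 'force': array([-0.07584383, -0.18743525, -0.12336061]), 'ft_torque': array([-0.03988189, -0.0060817 , -0.0186722 ]), 'gripper_force': 0.0, 'finger_gap': 0.9986888884726457}
scene stirrer_blue mark_of [([0.5062, -0.0005, 0.0128], 0.55, [[360.0, 261.0]])]
scene stirrer_blue spot_in [([0.5509, 0.0028, 0.0204], 0.68, [[341.0, 268.0]])]
scene stirrer_orange mark_of []
scene stirrer_orange spot_in [([0.6001, 0.2532, 0.0214], 0.86, [[407.0, 380.0]])]
scene cradle mark_of []
scene cradle spot_in [([0.5144, -0.2984, 0.0672], 0.85, [[281.0, 167.0]])]
scene high_notch mark_of [([0.6125, -0.2749, 0.1293], 0.8, [[242.0, 161.0]])]
scene high_notch spot_in [([0.515, -0.2976, 0.0678], 0.84, [[281.0, 167.0]])]
side stirrer_blue mark_of [([0.498, 0.0058, 0.0147], 0.93, [[357.0, 290.0]])]
side stirrer_blue spot_in [([0.5332, 0.0077, 0.0232], 0.81, [[337.0, 283.0]])]
side stirrer_orange mark_of [([0.5556, 0.2534, 0.0135], 0.79, [[275.0, 406.0]])]
side stirrer_orange spot_in [([0.5814, 0.2559, 0.0237], 0.96, [[256.0, 399.0]])]
side cradle mark_of []
side cradle spot_in [([0.5041, -0.3039, 0.0563], 0.85, [[391.0, 169.0]])]
side high_notch mark_of [([0.6167, -0.2721, 0.1231], 0.87, [[333.0, 141.0]])]
side high_notch spot_in [([0.5025, -0.3074, 0.057], 0.96, [[392.0, 168.0]])]
```

View pics/scene.png

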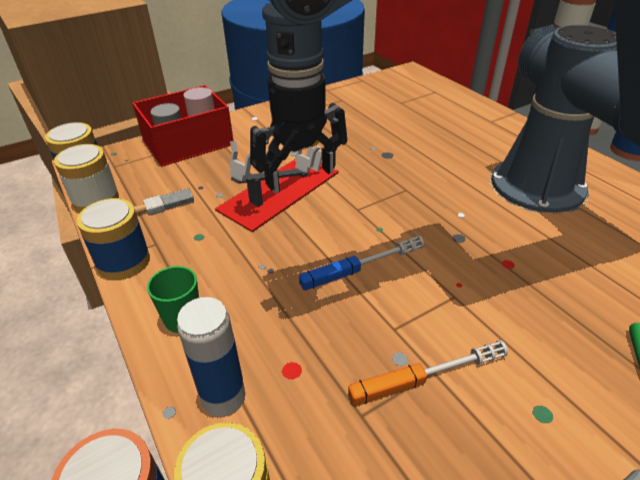

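View pics/side.png

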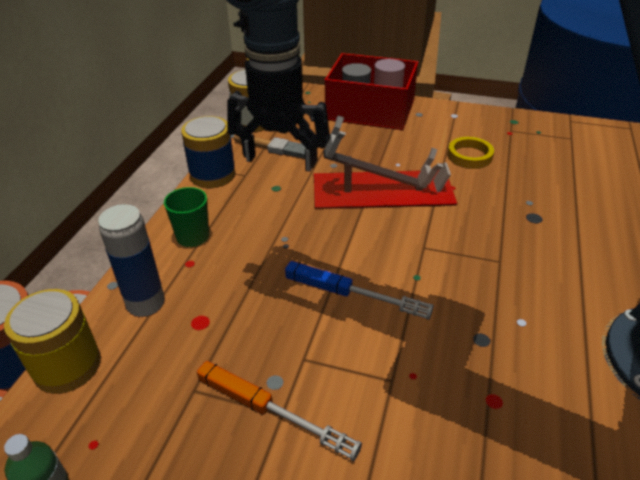

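The pictures show the blue stirrer at (302,280)–(424,241) in scene, with its handle pointing away from the robot. The orange one is at (350,395)–(507,348). The cradle's red foot is clear in the side view, at (314..455, 170..208). Next I'll fit the axes from the colour masks.

```bash
cat > fit.py <<'E'
from h import *
def mask(img,lo,hi,seed,rad):
    h=cv2.cvtColor(img,cv2.COLOR_RGB2HSV);m=cv2.inRange(h,lo,hi)
    if lo[0]==0: m|=cv2.inRange(h,(174,lo[1],lo[2]),(180,255,255))
    k=np.zeros_like(m);cv2.circle(k,seed,rad,255,-1);return m&k
def rect(s,m,z):
    ys,xs=np.nonzero(m);P=np.array([onplane(s,(x,y),z)[:2] for x,y in zip(xs,ys)])
    (c,wh,a)=cv2.minAreaRect((P*1000).astype(np.float32))
    if wh[0]<wh[1]: a+=90
    a=(a+90)%180-90
    return np.round(c,1),np.round(wh,1),round(a,2),np.round(P.mean(0)*1000,1)
E
python3 - <<'E'
from fit import *
for c,sb,sr in [('scene',(330,272),(278,195)),('side',(319,278),(385,185))]:
    s=snap(c)
    print(c,'blue',rect(s,mask(s['img'],(105,120,30),(128,255,255),sb,45),.018))
    print(c,'foot',rect(s,mask(s['img'],(0,190,70),(3,255,255),sr,78),.008))
    e={'scene':[(302,280),(424,241)],'side':[(287,268),(431,312)]}[c]
    a,b=[onplane(s,p,.013) for p in e]
    print('ends',a.round(3),b.round(3),np.linalg.norm(a-b),np.degrees(np.arctan2(*(a-b)[1::-1])))
E
```

```text
scene blue (array([572.5,  -2.8]), array([ 40.7, 123.3]), -6.44, array([574.3,  -2.3]))
scene foot (array([ 561.6, -401.6]), array([288.4, 346.6]), -69.07, array([ 547.3, -291.8]))
ends [ 0.625 -0.017  0.013] [0.365 0.021 0.013] 0.2624019023422397 -8.190723980467768
side blue (array([570. ,  -1.6]), array([ 40.9, 122.3]), -6.66, array([568.6,  -1.2]))
side foot (array([ 548.5, -412.7]), array([288. , 352.7]), -73.12, array([ 522.2, -293.2]))
ends [ 0.63  -0.014  0.013] [0.372 0.018 0.013] 0.2601416891973447 -7.057563298480551
```

Call:
move_arm(
  increments=[
    [[-1, -0.011, 0, 0, 8.3], [-1, -0.011, 0, 0, 8.3], [-1, -0.011, 0, 0, 8.3], [-1, -0.011, 0, 0, 8.3], [-1, -0.011, 0, 0, 8.3], [-1, -0.011, 0, -0.01, 8.3], [-1, -0.011, 0, -0.01, 8.3], [-1, -0.01, 0, -0.01, 8.3]],
  ],
  newtons=40,
)

```text
t: 1.8
tcp_pos: [0.5376, 0.0, 0.2012]
tool_rot: [0.202, 0.979, -0.0, 0.0]
force: [-0.0, -0.6, -0.4]
finger_gap: 0.999
gripper_force: 0.0
```

Call:
move_arm(
  increments=[
    [[-1, 0, 0, -0.01, 8.3], [-1, 0, 0, -0.01, 8.3], [-1, 0, 0, 0, 0], [-1, 0, 0, 0, 0]],
  ],
)

```text
t: 2.2
tcp_pos: [0.5382, -0.0, 0.1815]
tool_rot: [0.063, 0.998, -0.0, 0.0]
force: [0.1, -0.0, 0.9]
finger_gap: 1.0
gripper_force: 0.0
```

```bash
cat >> fit.py <<'E'
from scipy.spatial.transform import Rotation as Ro
def wrist(f=None):
    q=manip.sense();s=snap('wrist',f)
    T=np.eye(4);T[:3,:3]=Ro.from_quat(q['tool_rot']).as_matrix();T[:3,3]=q['tcp_pos']
    s['world_to_cam']=np.linalg.inv(T@s['tool_from_camera']);return s,q
def cc(m,seed=None):
    n,l,st,_=cv2.connectedComponentsWithStats(m);i=1+np.argmax(st[1:,4]);return ((l==i)*255).astype(np.uint8)
E
python3 - <<'E'
from fit import *
s,q=wrist('w1.png')
print(q['tcp_pos'],Ro.from_quat(q['tool_rot']).as_matrix().round(3),q['q'].round(2))
m=cc(cv2.inRange(cv2.cvtColor(s['img'],cv2.COLOR_RGB2HSV),(105,120,30),(128,255,255)))
print('blue',rect(s,m,.024))
for f in ('mark_of','spot_in'):
    print([(d['xyz'],d['confidence'])for d in getattr(manip,f)('stirrer_blue','wrist')])
s=snap('side')
h=cv2.cvtColor(s['img'],cv2.COLOR_RGB2HSV);m=cv2.inRange(h,(0,150,60),(4,255,255))|cv2.inRange(h,(175,150,60),(180,255,255))
m[:165]=0; m[:,:305]=0;m[215:]=0; m=cc(m); print('foot',rect(s,m,.008))
for l in('cradle','high_notch'):print(l,[(d['xyz'],d['confidence'])for d in manip.mark_of(l,'side')])
s2=snap('scene');print([(l,d['xyz'],d['confidence']) for l in('cradle','high_notch') for d in manip.mark_of(l,'scene')])
cv2.imwrite('pics/sidecrop.png',cv2.resize(s['img'][110:240,280:480,::-1],None,fx=3,fy=3))
E
```

```text
[ 5.38160955e-01 -1.50671327e-05  1.81483910e-01] [[-0.992  0.125  0.   ]
 [ 0.125  0.992 -0.   ]
 [-0.    -0.    -1.   ]] [-0.21  0.48  1.7   0.    0.96 -1.65]
blue (array([580. ,  -7.7]), array([23.4, 95.9]), -6.64, array([577.3,  -7.1]))
[([0.501, 0.0031, 0.012], 0.74)]
[([0.5109, 0.0046, 0.0227], 0.81)]
foot (array([ 498.7, -307.3]), array([255.1, 124. ]), 15.73, array([ 501.4, -287.8]))
cradle []
high_notch []
[('high_notch', [0.6154, -0.2715, 0.1269], 0.98)]
```

View pics/w1.png

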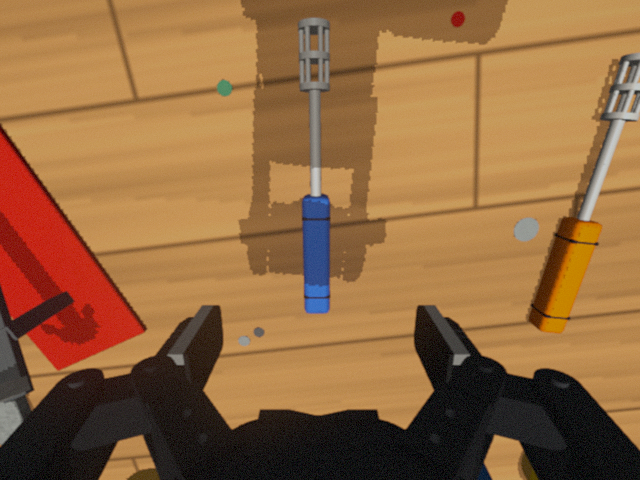

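View pics/sidecrop.png

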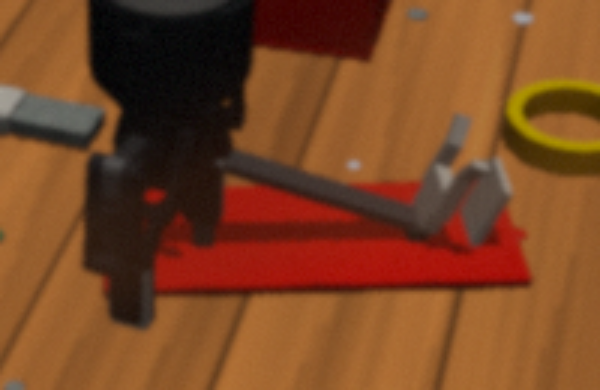

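The wrist view shows the blue stirrer centred under the gripper, with its axis at column 316 and the handle end at row 312. The cradle's foot edge runs from (0,125) to (145,328). The tool already lines up with the stirrer, so I'll descend and grip.

Call:
move_arm(
  increments=[
    [[-1, 0, -0.001, -0.04, 0], [-1, 0, 0, -0.04, 0], [-1, 0, 0, -0.04, 0], [-1, 0, 0, -0.03, 0], [-1, 0, 0, -0.02, 0], [-1, 0, 0, -0.01, 0], [-1, 0, 0, 0, 0], [-1, 0, 0, 0, 0]],
  ],
)

```text
t: 3.45
tcp_pos: [0.5386, -0.0011, 0.0019]
tool_rot: [0.061, 0.998, -0.0, 0.001]
force: [0.1, 0.0, 0.7]
finger_gap: 1.002
gripper_force: 0.0
```

Call:
move_arm(
  increments=[
    [[1, 0, 0, 0, 0], [1, 0, 0, 0, 0], [1, 0, 0, 0, 0], [1, 0, 0, 0, 0], [1, 0, 0, 0, 0], [1, 0, 0, 0, 0], [1, 0, 0, 0, 0], [1, 0, 0, 0, 0]],
  ],
)

```text
t: 4.25
tcp_pos: [0.5384, -0.001, 0.002]
tool_rot: [0.061, 0.998, -0.0, 0.001]
force: [0.5, 0.5, 6.3]
finger_gap: 0.296
gripper_force: 41.3
```

Call:
move_arm(
  increments=[
    [[1, 0, 0, 0.02, 0], [1, 0, 0, 0.04, 0], [1, 0, 0, 0.04, 0], [1, 0, 0, 0.04, 0], [1, 0, 0, 0.04, 0], [1, 0, 0, 0.04, 0], [1, 0, 0, 0.04, 0], [1, 0, 0, 0, 0]],
  ],
)

```text
t: 5.05
tcp_pos: [0.5412, -0.0015, 0.2667]
tool_rot: [0.061, 0.998, -0.001, 0.006]
force: [1.1, -0.4, -1.0]
finger_gap: 0.293
gripper_force: 40.4
```

Run:
```python
from fit import *
s,q=wrist('w2.png');print(q['tcp_pos'],q['force'],q['finger_gap'])
h=cv2.cvtColor(s['img'],cv2.COLOR_RGB2HSV);m=cc(cv2.inRange(h,(0,150,60),(4,255,255))|cv2.inRange(h,(175,150,60),(180,255,255)))
cv2.imwrite('pics/m2.png',m);ys,xs=np.nonzero(m);print('wrist foot',rect(s,m,.008),xs.min(),ys.min(),xs.max(),ys.max())
print([(l,np.round(d['xyz'],4),d['confidence']) for l in('cradle','high_notch') for d in manip.mark_of(l,'wrist')])
s=snap('side','side2.png')
h=cv2.cvtColor(s['img'],cv2.COLOR_RGB2HSV);m=cv2.inRange(h,(0,150,60),(4,255,255))|cv2.inRange(h,(175,150,60),(180,255,255))
m[:165]=0; m[:,:300]=0;m[215:]=0; print('foot',rect(s,cc(m),.008))
print([(l,np.round(d['xyz'],4),d['confidence']) for l in('cradle','high_notch') for d in manip.mark_of(l,'side')])
s=snap('scene');print([(l,np.round(d['xyz'],4),d['confidence']) for l in('cradle','high_notch') for d in manip.mark_of(l,'scene')])
```

```text
[ 0.54124558 -0.00149898  0.26670467] [ 1.09986855 -0.37850079 -1.03668895] 0.2928691991866998
wrist foot (array([ 518.2, -304.3]), array([285.9, 121.4]), 17.92, array([ 517.5, -284.5])) 0 77 176 322
[('high_notch', array([ 0.6123, -0.2726,  0.13  ]), 0.82)]
foot (array([ 518. , -302.3]), array([285.3, 125. ]), 17.71, array([ 531.7, -283.6]))
[]
[('cradle', array([0.502 , 0.    , 0.2733]), 0.42), ('high_notch', array([ 0.6138, -0.2718,  0.1311]), 0.83)]
```

View pics/w2.png

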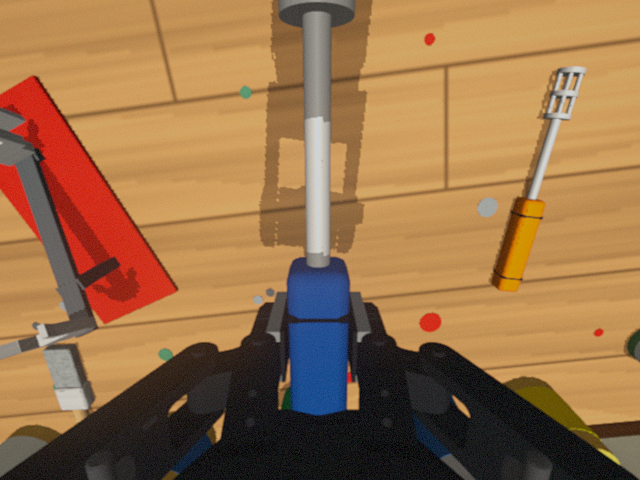

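View pics/side2.png

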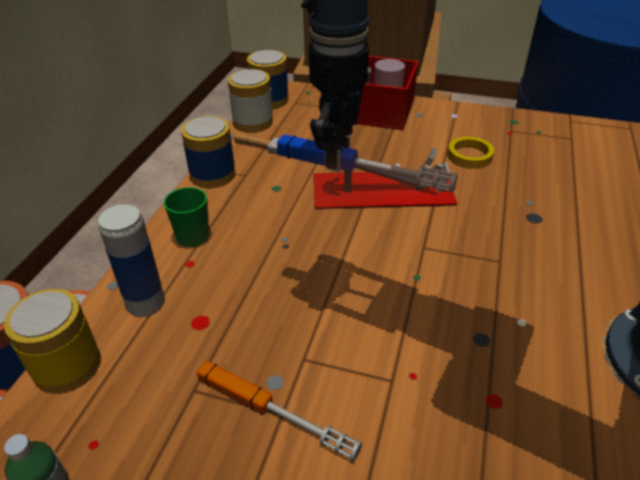

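The cradle fits agree from two views: yaw about 17.8°, origin about (0.517, -0.303). In the wrist view the sleeve sits centred between the pads at column 318. Now I'll carry it over.

Call:
move_arm(
  increments=[
    [[1, 0.001, -0.02, 0, 2], [1, 0.001, -0.04, 0, 3.5], [1, 0.001, -0.045, 0, 3.5], [1, 0.001, -0.045, 0, 3.5], [1, 0.001, -0.045, 0, 3.5], [1, 0.001, -0.045, 0, 3.5], [1, 0.002, -0.035, 0, 3.3], [1, 0.002, -0.017, 0, 2]],
  ],
)

```text
t: 6.3
tcp_pos: [0.5477, -0.2968, 0.2603]
tool_rot: [-0.154, 0.988, -0.0, -0.0]
force: [0.4, 0.5, -1.6]
finger_gap: 0.299
gripper_force: 40.3
```

Call:
move_arm(
  increments=[
    [[1, 0, 0, 0, 0], [1, 0, 0, 0, 0], [1, 0, 0, 0, 0]],
  ],
)

```text
t: 6.6
tcp_pos: [0.5476, -0.2913, 0.2608]
tool_rot: [-0.155, 0.988, 0.001, -0.0]
force: [0.3, 0.8, -2.9]
finger_gap: 0.295
gripper_force: 40.3
```

Run:
```python
from fit import *
s,q=wrist();R=Ro.from_quat(q['tool_rot']).as_matrix();t=q['tcp_pos']
print(t.round(4),'yaw',np.degrees(np.arctan2(-R[0,1],R[1,1])),q['q'].round(2),q['force'].round(1))
y=np.radians(17.8);ex=np.array([np.cos(y)*np.cos(np.radians(22)),np.sin(y)*np.cos(np.radians(22)),np.sin(np.radians(22))])
for c in('scene','side'):
    s=snap(c,c+'3.png');ax=np.array([np.cos(y),np.sin(y),0]);o=t+[0,0,.011]
    print(c,'pred handle end/sleeve start/head end (level)',proj(s,[o+ax*.095,o-ax*.025,o-ax*.165]).round(1).tolist())
    b=cc(mask(s['img'],(105,120,30),(128,255,255),tuple(int(v) for v in proj(s,o+ax*.035)[0]),60));p=cv2.minAreaRect(cv2.findNonZero(b));print(p)
    print([(l,np.round(d['xyz'],4),d['confidence']) for l in('stirrer_blue',) for d in manip.mark_of(l,c)])
a,b=[cv2.imread(f'pics/{c}3.png')[60:300,150:550] for c in('scene','side')]
cv2.imwrite('pics/both3.png',cv2.resize(np.vstack([a,b]),None,fx=1.25,fy=1.25))
```

```text
[ 0.5476 -0.2913  0.2608] yaw 17.833709156178628 [-0.67  0.49  1.41  0.    1.24 -2.55] [ 0.3  0.8 -2.9]
scene pred handle end/sleeve start/head end (level) [[222.2, 100.7], [269.2, 79.5], [316.2, 58.3]]
((263.95819091796875, 73.29306030273438), (84.44306945800781, 73.88768005371094), 4.844000816345215)
[('stirrer_blue', array([ 0.5155, -0.3052,  0.2693]), 0.81)]
side pred handle end/sleeve start/head end (level) [[320.9, 70.7], [387.8, 69.1], [466.0, 67.2]]
((345.5, 69.5), (17.0, 45.0), 90.0)
[('stirrer_blue', array([ 0.5138, -0.3014,  0.2736]), 0.75)]
```

View pics/both3.png

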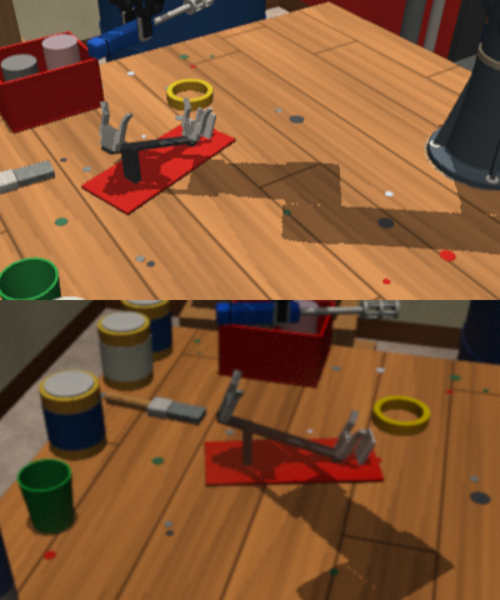

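The stirrer is level and in line above the cradle. Its ends in the side view are at about columns 324 and 468, close to where I predicted. Next is the lowering.

Call:
move_arm(
  increments=[
    [[1, 0.001, -0.001, -0.02, 0], [1, 0, 0, -0.03, 0], [1, 0, 0, -0.03, 0], [1, 0, 0, -0.01, 0], [1, 0, 0, -0.01, 0], [1, 0, 0, -0.01, 0], [1, 0, 0, 0, 0], [1, 0, 0, 0, 0]],
  ],
)

```text
t: 7.65
tcp_pos: [0.5495, -0.2943, 0.152]
tool_rot: [-0.155, 0.988, -0.001, 0.0]
force: [0.4, -0.5, -1.7]
finger_gap: 0.291
gripper_force: 40.2
```

Run:
```python
from fit import *
print(manip.sense()['tcp_pos'])
for c in('scene','side'): snap(c,c+'4.png')
a,b=[cv2.imread(f'pics/{c}4.png')[60:220,180:500] for c in('scene','side')]
cv2.imwrite('pics/both4.png',cv2.resize(np.vstack([a,b]),None,fx=1.8,fy=1.8,interpolation=cv2.INTER_CUBIC))
```

```text
[ 0.54946188 -0.29431606  0.15204062]
```

View pics/both4.png

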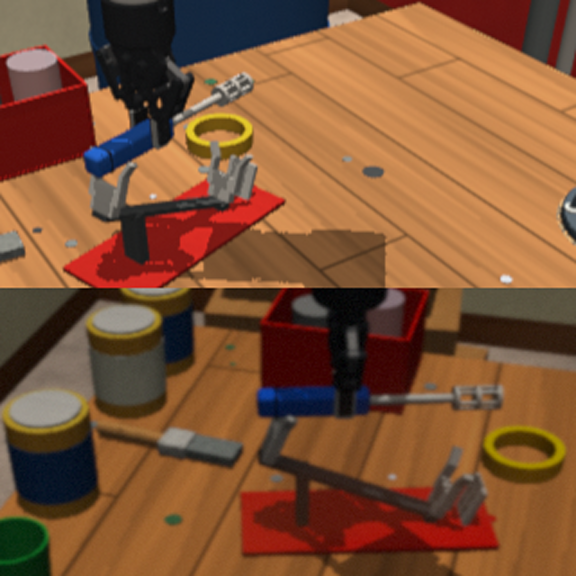

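The sleeve is just entering between the upper notch's sides, with the head over the lower notch. I'll press down gently at 20 N so that the handle pivots up on the upper notch.

Call:
move_arm(
  increments=[
    [[1, 0, 0, -0.008, 0], [1, 0, 0, -0.006, 0], [1, 0, 0, -0.004, 0], [1, 0, 0, -0.003, 0], [1, 0, 0, -0.003, 0], [1, 0, 0, -0.003, 0], [1, 0, 0, -0.003, 0], [1, 0, 0, 0, 0]],
  ],
  newtons=20,
)

```text
t: 8.55
tcp_pos: [0.5489, -0.2943, 0.1212]
tool_rot: [-0.155, 0.988, -0.0, 0.0]
force: [-3.0, 0.0, 3.0]
finger_gap: 0.293
gripper_force: 41.3
```

Call:
move_arm(
  increments=[
    [[1, 0, 0, -0.003, 0], [1, 0, 0, -0.003, 0], [1, 0, 0, -0.003, 0], [1, 0, 0, 0, 0], [1, 0, 0, 0, 0]],
  ],
)

```text
t: 9.05
tcp_pos: [0.5491, -0.294, 0.1119]
tool_rot: [-0.155, 0.988, 0.0, 0.0]
force: [-1.4, -1.8, 0.5]
finger_gap: 0.297
gripper_force: 41.7
```

Run:
```python
from fit import *
print(manip.sense()['tcp_pos'])
for c in('scene','side'): snap(c,c+'5.png')
a,b=[cv2.imread(f'pics/{c}5.png')[60:220,180:500] for c in('scene','side')]
cv2.imwrite('pics/both5.png',cv2.resize(np.vstack([a,b]),None,fx=1.8,fy=1.8,interpolation=cv2.INTER_CUBIC))
```

```text
[ 0.54908234 -0.29404288  0.11190881]
```

View pics/both5.png

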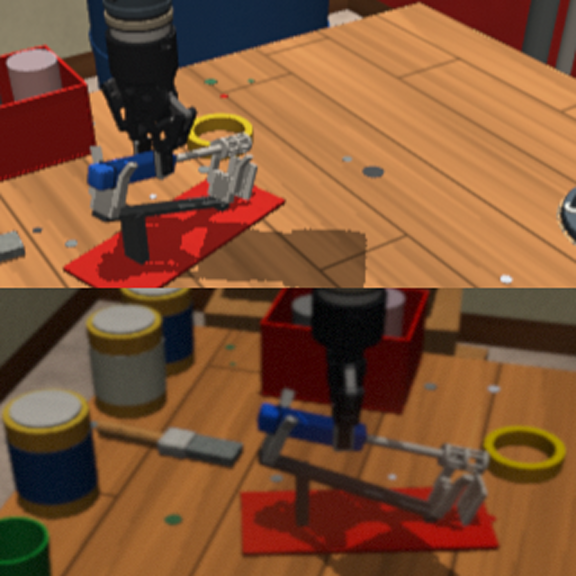

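The stirrer pivots as planned and both ends are inside their notches' widths. I'll check the head's distance from the stop before going on.

Run:
```python
from fit import *
y=np.radians(17.8);c22,s22=np.cos(np.radians(22)),np.sin(np.radians(22))
H=np.array([np.cos(y),np.sin(y),0]);n=np.array([-np.sin(y),np.cos(y),0]);O=np.array([.517,-.3033,.1])
s=manip.snapshot('side');M=s['world_to_cam'];R=M[:3,:3];o=-R.T@M[:3,3]
def hit(uv):
    d=R.T@np.array([(uv[0]-s['cx'])/s['fx'],(uv[1]-s['cy'])/s['fy'],1]);p=o+d*(n@(O-o))/(n@d)-O
    h,v=H@p,p[2];return np.round([1000*h,1000*v,1000*(h*c22+v*s22),1000*(v*c22-h*s22)],1)
for k,uv in dict(handle=(325.6,131.1),head=(450.5,156.7),lownotch=(420,183),stopplate_right_top=(444,172)).items(): print(k,hit(uv))
ex=H*c22+np.array([0,0,s22]);ez=-H*s22+np.array([0,0,c22])
for k,p in dict(stop_top_L=O-.136*ex+.004*ez+.022*n,stop_top_R=O-.136*ex+.004*ez-.022*n,hn_floor=O+.105*ex-.013*ez).items(): 
    u=proj(s,p)[0];print(k,u.round(1),'crop',((u-[180,60])*1.8+[0,288]).round())
```

```text
handle [119.7  46.4 128.4  -1.8]
head [-131.6  -19.2 -129.2   31.5]
lownotch [ -76.9  -82.6 -102.3  -47.8]
stopplate_right_top [-123.4  -56.2 -135.5   -5.8]
stop_top_L [448.7 174.5] crop [484. 494.]
stop_top_R [444.6 162.4] crop [476. 472.]
hn_floor [334.6 139.4] crop [278. 431.]
```

The tilt is about 14.6° and the grip is at x ≈ 40 mm, so the head would land only about 4 mm from the stop. I'll shift 5 mm up the slope while finishing the lowering.

Call:
move_arm(
  increments=[
    [[1, 0.0025, 0.001, 0, 0], [1, 0.0025, 0.0005, -0.001, 0], [1, 0, 0, -0.002, 0], [1, 0, 0, -0.002, 0], [1, 0, 0, -0.001, 0], [1, 0, 0, 0, 0], [1, 0, 0, 0, 0]],
  ],
)

```text
t: 9.9
tcp_pos: [0.554, -0.2922, 0.1062]
tool_rot: [-0.155, 0.988, 0.0, -0.0]
force: [-3.4, -0.6, 3.1]
finger_gap: 0.298
gripper_force: 42.8
```

Run:
```python
from fit import *
print(manip.sense()['tcp_pos'])
for c in('scene','side'): snap(c,c+'6.png')
a,b=[cv2.imread(f'pics/{c}6.png')[60:220,180:500] for c in('scene','side')]
cv2.imwrite('pics/both6.png',cv2.resize(np.vstack([a,b]),None,fx=1.8,fy=1.8,interpolation=cv2.INTER_CUBIC))
```

```text
[ 0.55397846 -0.29221291  0.10624366]
```

View pics/both6.png

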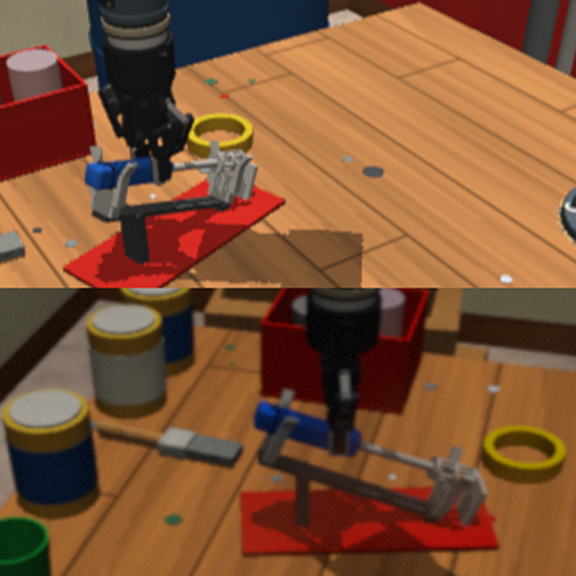

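Call:
move_arm(
  increments=[
    [[1, 0, 0, -0.001, 0], [1, 0, 0, -0.001, 0], [1, 0, 0, -0.001, 0], [1, 0, 0, 0, 0], [1, 0, 0, 0, 0]],
  ],
)

```text
t: 10.5
tcp_pos: [0.5541, -0.2923, 0.1042]
tool_rot: [-0.155, 0.988, -0.0, 0.0]
force: [-3.6, 0.5, 8.3]
finger_gap: 0.302
gripper_force: 43.7
```

Run:
```python
from fit import *
q=manip.sense();print(q['tcp_pos'],q['force'])
for c in('scene','side'): snap(c,c+'7.png')
a,b=[cv2.imread(f'pics/{c}7.png')[100:200,220:460] for c in('scene','side')]
cv2.imwrite('pics/both7.png',cv2.resize(np.vstack([a,b]),None,fx=3,fy=3,interpolation=cv2.INTER_CUBIC))
```

```text
[ 0.55411973 -0.29228542  0.10421695] [-3.64093901  0.52609051  8.32928767]
```

View pics/both7.png

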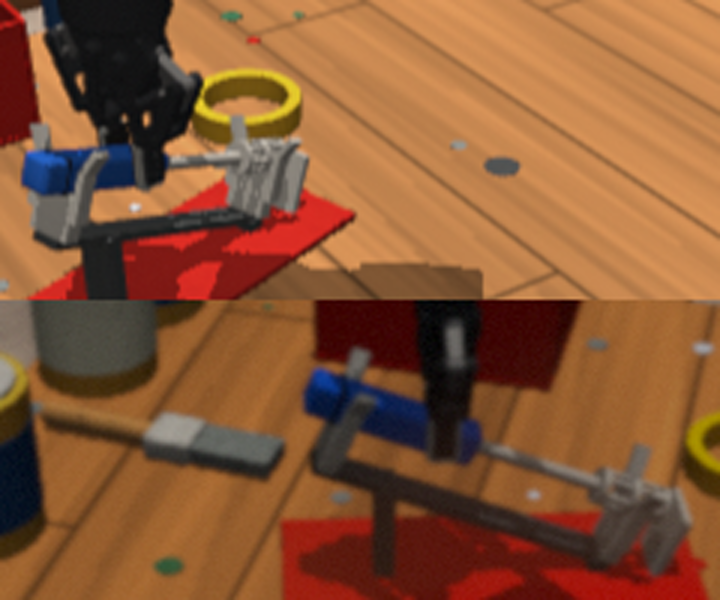

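The stirrer lies parallel to the spine, in both notches and short of the stop, and the upward force has risen to 8 N, so it is seated. Releasing and retreating upward.

Call:
move_arm(
  increments=[
    [[0.2, 0, 0, 0, 0], [0, 0, 0, 0, 0], [-0.3, 0, 0, 0, 0], [-0.3, 0, 0, 0, 0], [-0.6, 0, 0, 0, 0], [-0.6, 0, 0, 0, 0], [-0.6, 0, 0, 0, 0], [-0.6, 0, 0, 0, 0]],
  ],
)

```text
t: 11.4
tcp_pos: [0.554, -0.2925, 0.1033]
tool_rot: [-0.155, 0.988, -0.0, 0.0]
force: [-0.0, -0.3, 0.4]
finger_gap: 0.796
gripper_force: 0.0
```

Call:
move_arm(
  increments=[
    [[-0.6, 0, 0, 0.005, 0], [-0.6, 0, 0, 0.01, 0], [-0.6, 0, 0, 0.02, 0], [-0.6, 0, 0, 0.03, 0], [-0.6, 0, 0, 0.03, 0], [-0.6, 0, 0, 0.03, 0], [-0.6, 0, 0, 0.02, 0], [-0.6, 0, 0, 0, 0]],
  ],
)

```text
t: 12.2
tcp_pos: [0.5559, -0.2938, 0.253]
tool_rot: [-0.155, 0.988, -0.003, 0.003]
force: [0.4, -0.0, -0.6]
finger_gap: 0.798
gripper_force: 0.0
```

Run:
```python
from fit import *
q=manip.sense();print(q['t'],q['tcp_pos'],q['force'])
for c in('scene','side'): snap(c,c+'8.png')
print([(np.round(d['xyz'],4),d['confidence']) for c in('scene','side') for d in manip.mark_of('stirrer_blue',c)],[(np.round(d['xyz'],4),d['confidence']) for d in manip.mark_of('stirrer_orange','side')])
a,b=[cv2.imread(f'pics/{c}8.png')[100:200,220:460] for c in('scene','side')]
cv2.imwrite('pics/both8.png',cv2.resize(np.vstack([a,b]),None,fx=3,fy=3,interpolation=cv2.INTER_CUBIC))
```

```text
12.2 [ 0.55585523 -0.29382271  0.25300298] [ 0.37915607 -0.0285633  -0.59229767]
[(array([ 0.5273, -0.3042,  0.1044]), 0.96), (array([ 0.5245, -0.3032,  0.1037]), 0.94)] [(array([0.5553, 0.2523, 0.0125]), 0.59)]
```

View pics/both8.png

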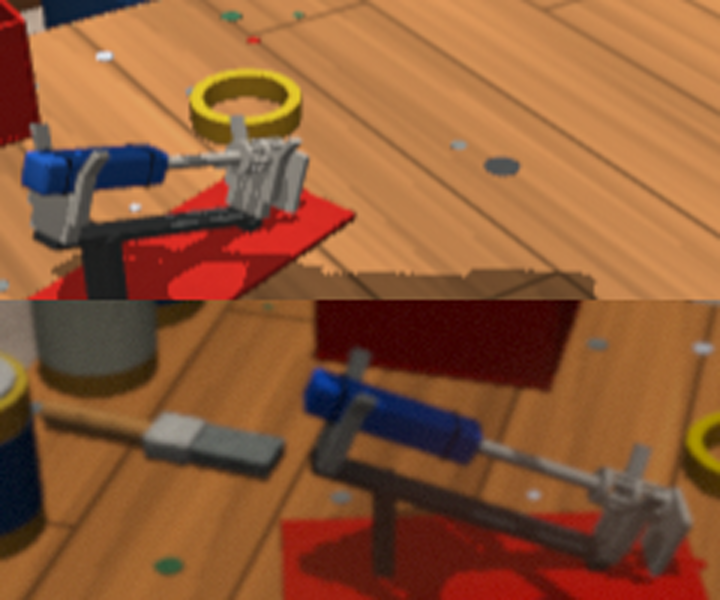

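The stirrer rests in both notches and is free of the gripper, but the networks put it about 8 mm up-slope of nominal. I'll check that by fitting the sleeve outline.

Run:
```python
from fit import *
from itertools import product
y=np.radians(17.8);c,sn=np.cos(np.radians(22)),np.sin(np.radians(22))
H=np.array([np.cos(y),np.sin(y),0]);n=np.array([-np.sin(y),np.cos(y),0]);Z=np.array([0,0,1.]);ex=H*c+Z*sn;ez=Z*c-H*sn
for cam in('scene','side'):
    s=snap(cam)
    res=[]
    for ox,oy in product(np.arange(-4,17,1.),np.arange(-6,7,2.)):
        O=np.array([.517,-.3033,.1])+ex*ox/1e3+n*oy/1e3
        P=np.array([O+ex*a+n*b+ez*d for a in(.010,.130) for b in(-.013,.013) for d in(-.013,.013)])
        u=proj(s,P)
        m=np.zeros((480,640),np.uint8);cv2.fillConvexPoly(m,cv2.convexHull(np.round(u*16).astype(np.int32)),255,shift=4)
        b=mask(s['img'],(100,100,20),(130,255,255),tuple(int(v) for v in u.mean(0)),55)
        res.append((round((m&b>0).sum()/((m|b)>0).sum(),3),ox,oy))
    print(cam,sorted(res)[::-1][:5])
```

```text
scene [(np.float64(0.539), np.float64(16.0), np.float64(6.0)), (np.float64(0.539), np.float64(4.0), np.float64(2.0)), (np.float64(0.539), np.float64(3.0), np.float64(2.0)), (np.float64(0.537), np.float64(5.0), np.float64(2.0)), (np.float64(0.536), np.float64(9.0), np.float64(6.0))]
side [(np.float64(0.604), np.float64(2.0), np.float64(-4.0)), (np.float64(0.604), np.float64(2.0), np.float64(-6.0)), (np.float64(0.602), np.float64(9.0), np.float64(-6.0)), (np.float64(0.602), np.float64(7.0), np.float64(-2.0)), (np.float64(0.6), np.float64(11.0), np.float64(-6.0))]
```

Run:
```python
from fit import *
y=np.radians(17.8);c22,s22=np.cos(np.radians(22)),np.sin(np.radians(22))
H=np.array([np.cos(y),np.sin(y),0]);n=np.array([-np.sin(y),np.cos(y),0]);O=np.array([.517,-.3033,.1]);Z=np.array([0,0,1.])
ex=H*c22+Z*s22;ez=Z*c22-H*s22
out=[]
for c,z in(('side',((300,125),(390,155))),('scene',((222,145),(280,168)))):
    s=snap(c)
    (x0,y0),(x1,y1)=z;x0-=5;y0-=10;x1+=10;y1+=12
    out.append((s,c,x0,y0,x1,y1))
    im=s['img'].copy()
    big=cv2.resize(im[y0:y1,x0:x1,::-1],(700,int(700*(y1-y0)/(x1-x0))),interpolation=cv2.INTER_CUBIC);k=700/(x1-x0)
    for off,col in((0,(0,255,0)),(.008,(0,255,255))):
        for xx in(.010,.130):
            q=[O+ex*(xx+off)+n*a+ez*b for a,b in((-.013,-.013),(.013,-.013),(.013,.013),(-.013,.013))]
            u=((proj(s,q)-[x0,y0])*k).astype(int);cv2.polylines(big,[u],True,col,1)
    out[-1]=big
cv2.imwrite('pics/ov.png',cv2.resize(np.vstack(out),(600,600) if 0 else None,fx=min(1,600/sum(o.shape[0] for o in out)),fy=min(1,600/sum(o.shape[0] for o in out))))
```

```text
(no output)
```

View pics/ov.png

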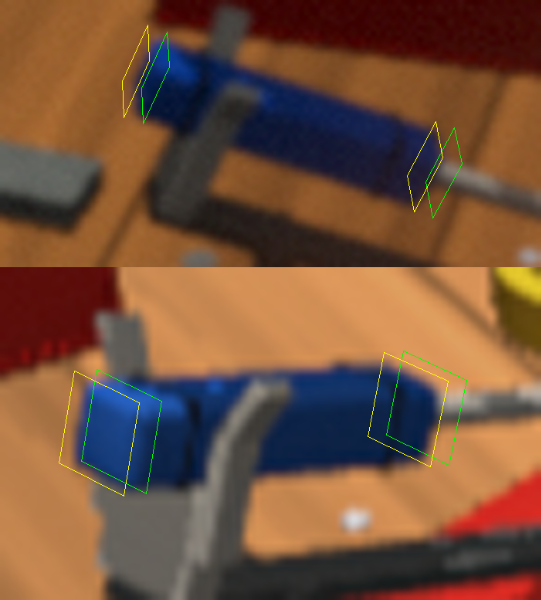

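The outline sits about 4 mm above the nominal position, so the head is about 10 mm from the stop and both ends are fully in their notches. The orange stirrer hasn't moved, so I'm handing in.

```bash
python3 -c "
from station import manip
print(manip.sign_off())"
```

```text
the job is handed in; nothing more can be done
None
```

The blue stirrer is released in both notches with its handle at the high end and its head about 10 mm from the stop, the orange one is untouched, and the job is handed in; I viewed 13 pictures, over the limit of 10.

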